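# Zero the leather splitter and set it five clicks open

## Robot

A 6-joint arm with a two-finger parallel gripper is mounted at the origin on the work surface. World frame = base frame: x ahead of the robot, y to its left, z up, the work surface at z = 0. Lengths are in m, angles in degrees, forces in N, time in s.
With the tool pointing down it reaches from about 0.325 to 0.875 m from the base axis. Payload 4.4 kg.
Tool frame: the origin (TCP) lies on the mounting face of the last link; the fingertips stand 173 mm ahead of it and the grasp point (between the pads) lies 155 mm ahead of it (r.grip_point_offset is the x of the grasp point in the tool frame, in m); x points along the fingers, y is the direction in which the jaws open and shut, and the axes are right-handed (so a half turn about x gives the same grasp; the last joint's range is limited). The gripper opens to 85 mm and grips with 20 to 120 N. Pads are 22 mm wide; open, the fingers measure 114 mm over their backs; the gripper's body (76 mm by 85 mm) begins 54 mm behind the grasp point. The pads swing forward as they close: fully open they stand 13 mm farther back than shut.
Start: joints at [56.293, 11.837, 88.321, -0, 79.842, -8.623], TCP at [0.244, 0.521, 0.405] pointing down, gripper open.
Joint ranges: [-156.59, 156.59], [-49.26, 127.26], [12.9, 141.05], [-63.56, 243.56], [4.71, 150.69], [-161.64, 161.64]. Speed limits (degrees/s): [159.86, 159.86, 180, 180, 180, 180].

## Interface

Orientations are given as [roll, pitch, yaw] about the fixed x, y, z axes, in that order (R = Rz(yaw) Ry(pitch) Rx(roll)).
In Python, from bench import r gives the robot as it stands. The module is installed in compiled form; this text tells all that it offers.
- The arm moves only by the tool jog_arm, never from a script. Its argument "rows" is a list of rows, each a list of 3 entries, a list of its own where there are three numbers: the closure, from 0 (fully open) to 1 (shut), then the shift along the tool's x, y, z in m, then the turn, a rotation vector about the tool's x, y, z in degrees. In form: [[grip, [tx, ty, tz], [rx, ry, rz]], ...]. A call has 1 to 20 rows; each row is the pose to reach, as a shift and turn from the pose commanded when the call began, along the tool's axes at that moment; what a row does not reach only later rows make up. A row lasts 1/12 s, in which the tool goes at most 41.7 mm and 7.16 degrees, less where a joint would pass 70% of its speed; a pose out of reach is approached as far as the arm can. A call with a gripper value outside its range is refused whole. The fingers move at their own pace and stop on an object; "force" is the grip in N (left out, the last holds). Time passes only in rows, so rows that repeat a pose let the fingers close. It gives the time, the measured TCP pose, the force and the opening at its end, in the units of the state.
- r.sense(): the state, without advancing time (a new reading comes with each control period).
- r.snapshot(name): name is "side" or "top" or "wrist"; returns a dict with "color" (420x560x3 uint8, blue, green, red), "range_z" (420x560 float32, m along the optical axis (not along the pixel's ray), 0 where there is no reading), "fx", "fy", "cx", "cy" (pixels), "T" (4x4, takes a point from camera to world coordinates). Camera axes: x right, y up, looking along -z (the intrinsics and any distortion apply to the point x, -y, -z); pixel columns grow to the right and rows downward; lengths in m; the calibration is good to about 2 mm. A picture is of the moment at which its call begins.
- r.hand_in(): hands the job in, once; it reports no verdict.
The state is a dict: "time_s": time; "qpos": joint angles; "joint_velocities": joint speeds; "joint_torque": joint torques, N m; "tcp_pos": TCP position; "orientation": TCP orientation; "contact_force": force on the tool from outside, world axes, zero at the start; "torque": the same for the moment, N m; "gripper_width": opening from 0.0 (shut) to 1.0 (fully open).
Only numpy, scipy, OpenCV 4.12 (cv2) and the standard library are available. Lean on these libraries where they do the work, as an engineer would, in place of code of your own. Each camera call takes 0.05 s, during which the arm holds its last target. There are 200 camera calls.

## Task

Set up the leather splitter for the next hide: draw the setting gauge out of its mouth and lay it flat in the tray. Then wind the depth dial clockwise all the way to its stop, back it off five clicks, and throw the clamp lever over to lock the dial there. Leave the tin, the bottle and the maul standing where they are.

Things in the scene. Friction and masses are not known exactly. Their poses are not given: they have to be found in the camera images.
- splitter: Bench leather splitter, dark cast iron, bolted down, foot 200 x 260 mm. Origin: middle of the foot's underside, 125 mm straight below the foot of the dial; -x is its front (the mouth), +y its left, z up. A sloping bridge between two cheeks carries the dial. Tie bar 18 mm thick from cheek to cheek at x 70, height 148 mm. Feed crank on the left out to y 168, x 0 to 65, height 85 mm: not used.
- mouth (a point): Middle of the front edge of the splitter's level aluminium feed table (180 mm wide along y), on its top, 56 mm above the bench, 85 mm in front of the splitter's origin; axes as the splitter's. 64 mm behind it a dark pressure bar leaves 8 mm height over the table. From 42 mm behind it on, the bridge overhangs, at its lowest 28 mm above the table.
- gauge: Loose setting gauge: flat aluminium bar 125 mm long (own x), 22 mm wide (y), 10 mm thick along the rear 100 mm, 4 mm along its nose of 25 mm; about 75 g. Origin: middle of length and width, on the underside; +x points to the nose, z up. It lies on the feed table, nose under the pressure bar, about square to the mouth; its rear end overhangs the table's front edge by 40 to 50 mm.
- tray: Low wooden tray fixed to the bench on the left or right of the splitter's mouth, askew: 190 mm (own x) x 100 mm (y) outside, 26 mm high, walls 4 mm, inner floor 4 mm above the bench. Origin: centre of its underside.
- dial_axis (a point): Fixed point on the dial's axis at mid grip, 38 mm above the bridge face. z points out along the axis, leaning 30 degrees from vertical to the splitter's front; x points up the slope, y to the splitter's left. Steel dial: skirt with 18 lines, 54 mm across, 6 to 14 mm above the face; on it a round fluted grip, 38 mm across, from 14 to 50 mm above the face, white line on its cap.
- dial (a joint): Turn of the dial, rad. 0 is its hard clockwise stop; it grows as the dial is backed off anticlockwise, looking at the dial. 18 clicks a turn: one click is 0.349 rad, clicks lie at whole multiples from 0 (the stop itself), and a spring pulls it to the nearest. Leaving a click takes about 0.2 N m. Starts 3 to 6 clicks from the stop.
- clamp_pivot (a point): Fixed point: the clamp lever's pivot, on the bridge face 62 mm right (-y) of the dial's axis; axes as dial_axis, z being the pivot axis. The steel lever lies 5 to 21 mm above the face.
- clamp_knob (a point): Middle of the upright black knob at the end of the clamp lever, 78 mm from the pivot axis, 40 mm above the bridge face; it moves with the lever. The knob is 18 mm across, from 24 to 52 mm above the face, its axis parallel to the dial's.
- clamp (a joint): Turn of the clamp lever, rad. At 0 it is free and points from its pivot up the slope, turned 0.436 rad (25 degrees) from there to the right (-y); it grows as it is thrown clockwise, looking at the dial. At 1.5 it meets its stop, pointing right and a little down the slope: clamped. It stays where left; in the last 0.4 rad it pinches the dial's spindle and takes about 0.3 N m. Starts at 0 to 0.4.
- wax_tin: Bystander, loose: round flat tin with a dark lid, 91 mm across, 32 mm high, on the side of the mouth where the tray is not. Origin: centre of its underside.
- dye_bottle: Bystander, loose: white bottle 42 mm across, 105 mm high, right of the splitter. Origin: centre of its underside.
- maul: Bystander, loose: leather maul standing on its white head (74 mm across, 85 mm high), wooden handle 30 mm thick straight up, 200 mm high in all, left of the splitter behind the crank. Origin: centre of its underside.
Things that resemble listed ones, but are neither listed nor needed, are in the scene too. There is more than one size of the tray; the job needs the middle-sized. Leave any black look-alike of the gauge alone.

How it is judged:
By the outcome, as a careful person would: the job done as asked, in the order asked, and still so for the second after the job is handed in, with the robot touching nothing.
It also fails if it takes over 64 s, if anything falls off the work surface, if the arm or the gripper's body presses on something with over 40 N, if the wrist force passes 120 N, or if a joint passes its speed limit or range.

## Working session

There is one attempt and no reset: what is moved stays moved. The work goes in short steps, Python scripts to look and compute and a tool call to move; the robot and the scene stay as the last step left them, time stands still between calls to the robot, and variables do not carry over. Pictures are saved under pics/ and viewed, about 8 in all and at most 12, crops included, and the job is handed in when it is done.

Besides the shell and the picture viewer there is one more tool, called after ">>>" by a JSON object that holds its "fn" and its "kwargs", one argument or row to a line. jog_arm: Moves the arm, as the interface text tells. Its arguments: {"type":"object","properties":{"rows":{"type":"array","items":{"type":"array"}},"force":{"type":"number"}},"required":["rows"]}

```bash
mkdir -p pics && python3 - <<'E'
from bench import r
import cv2,numpy as np,pickle
s=r.sense();print(s)
d={n:r.snapshot(n) for n in("side","top")}
pickle.dump(d,open("s0.pkl","wb"))
for n in d:
  k=d[n];cv2.imwrite(f"pics/{n}0.png",k["color"]);print(n,k["fx"],k["fy"],k["cx"],k["cy"],k["T"].round(3).tolist(),[q for q in k])
E
```

```text
{'time_s': 0.0, 'qpos': array([ 5.62946796e+01,  1.18860314e+01,  8.84085495e+01,  2.12900181e-03,
        7.98405023e+01, -8.62274819e+00]), 'joint_velocities': array([ 0.0457938 , -0.01522062,  0.10019652, -0.03112353,  0.07391466,
       -0.01317739]), 'joint_torque': array([-4.47448457e-06, -3.83029675e+01, -2.91598982e+01, -2.13574535e-04,
        1.05101496e-02, -3.89684726e-05]), 'tcp_pos': array([0.24354723, 0.52045684, 0.40347658]), 'orientation': array([ -99.5111606 ,   89.86490052, -124.59411086]), 'contact_force': array([-0.24218089,  0.16392745, -0.18833639]), 'torque': array([-0.01571061,  0.02754764, -0.04866548]), 'gripper_width': 1.001230169761183}
side 448.0043775438714 448.0043775438714 281.50183081518173 209.4719631356888 [[0.767, 0.349, -0.539, -0.121], [-0.642, 0.439, -0.628, -0.788], [0.017, 0.828, 0.561, 0.786], [0.0, 0.0, 0.0, 1.0]] ['color', 'range_z', 'fx', 'fy', 'cx', 'cy', 'T']
top 525.7363055821877 525.7363055821877 281.29416190690847 205.36016162626976 [[-0.02, 0.992, -0.121, 0.334], [-1.0, -0.022, -0.016, -0.073], [-0.019, 0.121, 0.992, 1.683], [0.0, 0.0, 0.0, 1.0]] ['color', 'range_z', 'fx', 'fy', 'cx', 'cy', 'T']
```

View pics/top0.png

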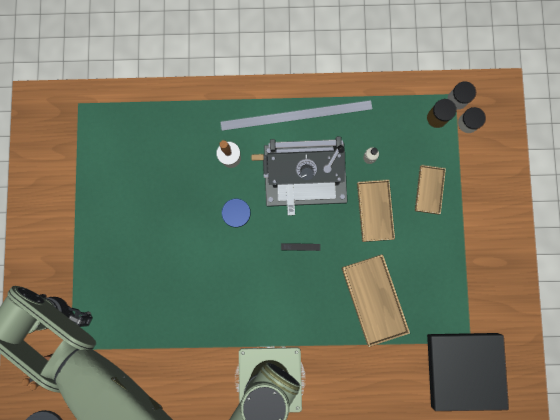

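View pics/side0.png

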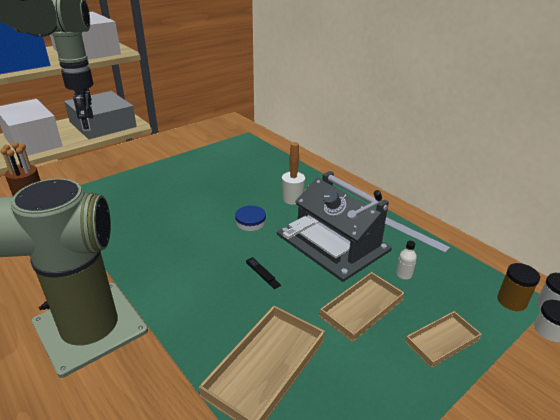

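The top view shows the splitter at about (306,172), mouth towards the robot, with the gauge at (291,200). The middle tray is at (376,211), tin (236,212), bottle (372,155) and maul (228,152). The black look-alike is at (300,247). Next I measure.

```bash
cat > h.py <<'E'
import numpy as np,cv2,pickle
def ray(k,u,v):
    d=np.array([(u-k["cx"])/k["fx"],-(v-k["cy"])/k["fy"],-1.]);T=k["T"];return T[:3,3],T[:3,:3]@d
def onz(k,u,v,z):
    o,d=ray(k,u,v);return o+d*(z-o[2])/d[2]
def cloud(k):
    v,u=np.mgrid[:420,:560];z=k["range_z"];P=np.stack([(u-k["cx"])/k["fx"]*z,-(v-k["cy"])/k["fy"]*z,-z],-1)
    return P@k["T"][:3,:3].T+k["T"][:3,3]
def proj(k,p):
    q=np.linalg.inv(k["T"])@np.append(p,1);return np.array([k["cx"]-k["fx"]*q[0]/q[2],k["cy"]+k["fy"]*q[1]/q[2]])
E
python3 - <<'E'
from h import *
d=pickle.load(open("s0.pkl","rb"));k=d["top"];C=cloud(k)
for n,(u,v) in dict(bench=(330,230),trayfloor=(376,211),gauge=(291,205),table=(315,191),tin=(236,212),foot=(270,195)).items(): print(n,C[v,u].round(4))
hsv=cv2.cvtColor(k["color"],cv2.COLOR_BGR2HSV)
# tray: non-green in window
w=np.zeros((420,560),np.uint8);w[172:250,350:402]=1
m=((hsv[...,0]<30)&(hsv[...,1]>50)&(w>0)).astype(np.uint8)
c=max(cv2.findContours(m,0,2)[0],key=cv2.contourArea);pts=np.array([onz(k,*p[0],.026)[:2] for p in c],np.float32)
R=cv2.minAreaRect(pts);print("tray",R,cv2.boxPoints(R).round(4).tolist())
# aluminium bright
w[:]=0;w[180:220,262:350]=1
m=((hsv[...,1]<40)&(hsv[...,2]>150)&(w>0)).astype(np.uint8)
for c in cv2.findContours(m,0,2)[0]:
    if cv2.contourArea(c)>20: print("alu",cv2.boundingRect(c))
cc=cv2.resize(k["color"][125:255,220:400],None,fx=4.4,fy=4.4,interpolation=cv2.INTER_CUBIC);cv2.imwrite("pics/top0c.png",cc)
cc=cv2.resize(d["side"]["color"][160:280,260:420],None,fx=5,fy=5,interpolation=cv2.INTER_CUBIC);cv2.imwrite("pics/side0c.png",cc)
E
```

```text
bench [ 0.457  -0.1999  0.0008]
trayfloor [ 0.5147 -0.3488  0.0029]
gauge [ 0.5319 -0.0768  0.0704]
table [ 0.5764 -0.1529  0.0531]
tin [0.5183 0.0977 0.0305]
foot [ 0.5728 -0.0103  0.0124]
tray ((0.5148468017578125, -0.34349629282951355), (0.1892024576663971, 0.10185906291007996), 2.9805400371551514) [[0.41769999265670776, -0.29760000109672546], [0.4230000078678131, -0.3993000090122223], [0.6119999885559082, -0.38940000534057617], [0.6067000031471252, -0.28769999742507935]]
alu (277, 183, 59, 32)
```

View pics/top0c.png

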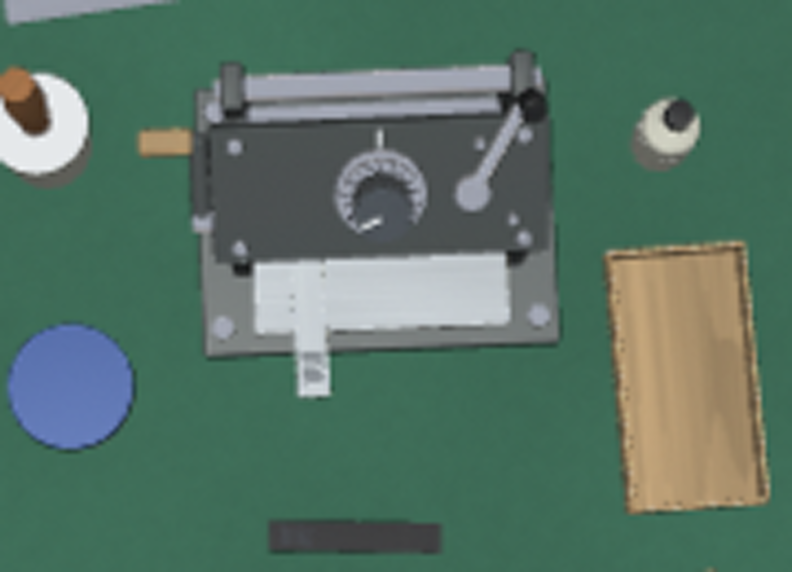

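View pics/side0c.png

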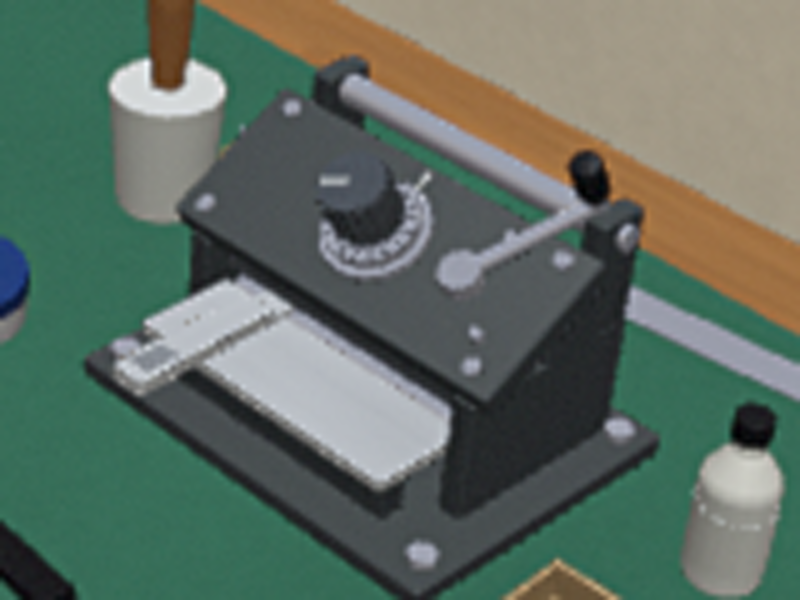

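The crops show the following:
- **Gauge:** the rear end is at crop (314,396).
- **Table:** the front edge runs (257,335) to (510,323).
- **Foot:** the front corners are (207,355) and (558,342).
- **Dial:** the cap is at about (385,205), with its white line at (370,224).
- **Clamp knob:** it is at (532,105), near the free end of its travel.

Now I compute poses and a hover move.

```bash
cat >> h.py <<'E'
from scipy.spatial.transform import Rotation as Ro
def rpy(o): return Ro.from_euler("xyz",o,degrees=True)
def delta(s,p,R):
    """tool-frame shift (mm) and rotvec (deg) from sensed pose to TCP p, rotation R"""
    R0=rpy(s["orientation"]);return (R0.inv().apply(np.array(p)-s["tcp_pos"])*1000).round(1),np.degrees((R0.inv()*R).as_rotvec()).round(2)
def frame(x,y):
    x=np.array(x,float);x/=np.linalg.norm(x);y=np.array(y,float);y-=x*(x@y);y/=np.linalg.norm(y);return Ro.from_matrix(np.c_[x,y,np.cross(x,y)])
E
python3 - <<'E'
from h import *
from bench import r
k=pickle.load(open("s0.pkl","rb"))["top"]
f=lambda x,y,z:onz(k,220+x/4.4,125+y/4.4,z)
for n,a in dict(footFL=(207,355,.012),footFR=(558,342,.012),tabL=(257,335,.056),tabR=(510,323,.056),gL=(298,397,.066),gR=(330,396,.066),gL2=(293,265,.066),gR2=(325,265,.066),cap=(385,203,.168),tin=(70,385,.032),pivot=(473,194,.14)).items(): print(n,f(*a).round(4))
a,b=f(207,355,.012),f(558,342,.012);yaw=np.arctan2(*(a-b)[1::-1])-np.pi/2;yaw=-np.arctan2((a-b)[0],(a-b)[1]);print("yaw",np.degrees(yaw))
s=r.sense();print(rpy(s["orientation"]).as_matrix().round(3),r.grip_point_offset)
for sg in(1,-1): print(delta(s,[.49,-.085,.36],frame([0,0,-1],[0,sg,0])))
E
```

```text
footFL [ 5.385e-01 -2.000e-04  1.200e-02]
footFR [ 0.5424 -0.2555  0.012 ]
tabL [ 0.5466 -0.0378  0.056 ]
tabR [ 0.5512 -0.2172  0.056 ]
gL [ 0.5008 -0.066   0.066 ]
gR [ 0.501  -0.0885  0.066 ]
gL2 [ 0.5947 -0.0645  0.066 ]
gR2 [ 0.5942 -0.0871  0.066 ]
cap [ 0.6185 -0.127   0.168 ]
tin [0.5166 0.0978 0.032 ]
pivot [ 0.6286 -0.1877  0.14  ]
yaw 0.8579882332976019
[[-0.001  0.424  0.906]
 [-0.002  0.906 -0.424]
 [-1.    -0.002 -0.   ]] 0.1547
(array([  44.4, -443.8,  479.9]), array([-25.08,  -0.04,   0.11]))
(array([  44.4, -443.8,  479.9]), array([1.5492e+02, 1.6000e-01, 6.0000e-02]))
```

>>> {"fn": "jog_arm", "kwargs": {
  "rows": [
    [0,[0.03,-0.444,0.48],[-25,0,0]],
    [0,[0.03,-0.444,0.48],[-25,0,0]],
    [0,[0.03,-0.444,0.48],[-25,0,0]],
    [0,[0.03,-0.444,0.48],[-25,0,0]],
    [0,[0.03,-0.444,0.48],[-25,0,0]],
    [0,[0.03,-0.444,0.48],[-25,0,0]],
    [0,[0.03,-0.444,0.48],[-25,0,0]],
    [0,[0.03,-0.444,0.48],[-25,0,0]],
    [0,[0.03,-0.444,0.48],[-25,0,0]],
    [0,[0.03,-0.444,0.48],[-25,0,0]],
    [0,[0.03,-0.444,0.48],[-25,0,0]],
    [0,[0.03,-0.444,0.48],[-25,0,0]],
    [0,[0.03,-0.444,0.48],[-25,0,0]],
    [0.3,[0.03,-0.444,0.48],[-25,0,0]],
    [0.3,[0.03,-0.444,0.48],[-25,0,0]],
    [0.3,[0.03,-0.444,0.48],[-25,0,0]],
    [0.3,[0.03,-0.444,0.48],[-25,0,0]],
    [0.3,[0.03,-0.444,0.48],[-25,0,0]]
  ],
  "force": 50
}}

```text
time_s: 1.6
tcp_pos: [0.4905, -0.0866, 0.374]
orientation: [153.2, 89.9, 152.9]
contact_force: [0.7, 0.9, -0.4]
gripper_width: 0.697
```

```bash
python3 - <<'E'
from h import *
from bench import r
s=r.sense();k=r.snapshot("wrist");pickle.dump((s,k),open("w1.pkl","wb"));cv2.imwrite("pics/w1.png",k["color"]);print(s["time_s"],s["tcp_pos"],s["orientation"],s["gripper_width"],k["fx"],k["T"].round(3).tolist())
print(delta(s,[.49,-.085,.375],frame([0,0,-1],[0,1,0])))
E
```

```text
1.6 [ 0.49046178 -0.08659962  0.37397463] [153.22110096  89.90476592 152.92161334] 0.6968005919990571 355.363171106742 [[0.005, -0.963, -0.27, 0.421], [1.0, 0.005, -0.0, -0.087], [0.001, -0.27, 0.963, 0.343], [0.0, 0.0, 0.0, 1.0]]
(array([-1. ,  1.6, -0.5]), array([-0.3 , -0.08, -0.04]))
```

View pics/w1.png

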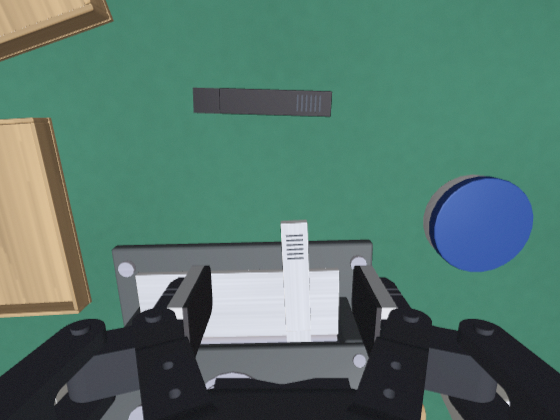

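The wrist picture is upside down, with image up being world −x. The gauge's rear end is at (281–307, 222), the table's front edge runs (140,275) to (338,271), and the foot corners are (114,248) and (371,241).

```bash
python3 - <<'E'
from h import *
from bench import r
s,k=pickle.load(open("w1.pkl","rb"))
g=cv2.cvtColor(k["color"],cv2.COLOR_BGR2GRAY)
C=cloud(k)
print("z gauge",C[240,293],"foot",C[255,180],"table",C[300,220])
m=(g[215:345,270:330]>170).astype(np.uint8)
for v in (228,236,260,268): 
    u=np.where(g[v,270:330]>150)[0]+270;
    print(v,u.min(),u.max()+1,[onz(k,x-.5,v,.066).round(4).tolist() for x in (u.min(),u.max()+1)])
for u in(285,295,303):
    v=np.where(g[200:260,u]>150)[0].min()+200;print("end",onz(k,u,v-.5,.066).round(4))
for n,a in dict(gR=(281,222,.066),footR=(114,248,.012),footL=(371,241,.012),tabR=(138,275,.056),tabL=(339,271,.056),tin=(484,224,.032)).items(): print(n,onz(k,*a).round(4))
E
```

```text
z gauge [ 0.51824215 -0.07725616  0.06630499] foot [ 0.55169206 -0.18741531  0.01414882] table [ 0.57812763 -0.14209402  0.05667979]
228 281 308 [[0.5079, -0.0875, 0.066], [0.508, -0.0654, 0.066]]
236 281 308 [[0.5148, -0.0875, 0.066], [0.5149, -0.0653, 0.066]]
260 282 309 [[0.536, -0.0868, 0.066], [0.5362, -0.0642, 0.066]]
268 283 326 [[0.5433, -0.086, 0.066], [0.5435, -0.0497, 0.066]]
end [ 0.5033 -0.0838  0.066 ]
end [ 0.5033 -0.0757  0.066 ]
end [ 0.5025 -0.0692  0.066 ]
gR [ 0.5028 -0.0871  0.066 ]
footR [ 0.5448 -0.2529  0.012 ]
footL [0.5387 0.0016 0.012 ]
tabR [ 0.5537 -0.213   0.056 ]
tabL [ 0.5508 -0.0365  0.056 ]
tin [0.5157 0.0987 0.032 ]
```

>>> {"fn": "jog_arm", "kwargs": {
  "rows": [
    [0.45,[0,0.011,0.0365],[-1.2,0,0]],
    [0.45,[0.04,0.011,0.0365],[-1.2,0,0]],
    [0.45,[0.08,0.011,0.0365],[-1.2,0,0]],
    [0.45,[0.11,0.011,0.0365],[-1.2,0,0]],
    [0.45,[0.13,0.011,0.0365],[-1.2,0,0]],
    [0.45,[0.144,0.011,0.0365],[-1.2,0,0]],
    [0.45,[0.144,0.011,0.0365],[-1.2,0,0]],
    [0.45,[0.144,0.011,0.0365],[-1.2,0,0]]
  ],
  "force": 50
}}

```text
time_s: 2.32
tcp_pos: [0.526, -0.0723, 0.2301]
orientation: [157.2, 89.8, 158.5]
contact_force: [1.5, -0.3, 0.9]
gripper_width: 0.549
```

>>> {"fn": "jog_arm", "kwargs": {
  "rows": [
    [0.9,[0,0,0],[0,0,0]],
    [0.9,[0,0,0],[0,0,0]],
    [0.9,[0,0,0],[0,0,0]],
    [0.9,[0,0,0],[0,0,0]],
    [0.9,[0,0,0],[0,0,0]],
    [0.9,[0,0,0],[0,0,0]]
  ],
  "force": 50
}}

```text
time_s: 2.82
tcp_pos: [0.5275, -0.0738, 0.2323]
orientation: [-1.3, 89.8, -0.2]
contact_force: [-0.7, 2.6, 5.7]
gripper_width: 0.238
```

>>> {"fn": "jog_arm", "kwargs": {
  "rows": [
    [0.9,[-0.001,0,-0.005],[0,0,0]],
    [0.9,[-0.001,0,-0.012],[0,0,0]],
    [0.9,[-0.001,0,-0.02],[0,0,0]],
    [0.9,[-0.001,0,-0.03],[0,0,0]],
    [0.9,[-0.001,0,-0.04],[0,0,0]],
    [0.9,[-0.001,0,-0.04],[0,0,0]]
  ]
}}

```text
time_s: 3.32
tcp_pos: [0.4843, -0.0745, 0.2312]
orientation: [170.3, 89.8, 171.4]
contact_force: [-2.3, -0.2, 3.5]
gripper_width: 0.236
```

```bash
python3 - <<'E'
from h import *
from bench import r
s=r.sense();k=r.snapshot("wrist");cv2.imwrite("pics/w2.png",k["color"]);print(s["time_s"],s["tcp_pos"],s["contact_force"],s["torque"],s["gripper_width"])
print(rpy(s["orientation"]).as_matrix().round(4))
E
```

```text
3.3167 [ 0.48431237 -0.07452114  0.23119908] [-2.25275909 -0.16467518  3.50476668] [-0.03005119  0.20719426 -0.02665823] 0.23616480515211988
[[-3.500e-03 -1.900e-02  9.998e-01]
 [ 5.000e-04  9.998e-01  1.900e-02]
 [-1.000e+00  6.000e-04 -3.500e-03]]
```

View pics/w2.png

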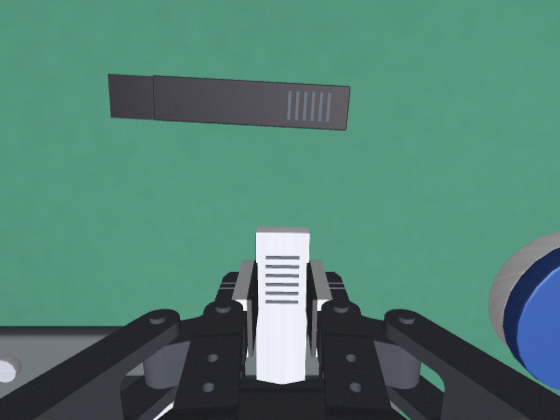

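>>> {"fn": "jog_arm", "kwargs": {
  "rows": [
    [0.9,[0,0,-0.02],[0,0,0]],
    [0.9,[-0.02,0,-0.04],[0,0,0]],
    [0.9,[-0.05,0,-0.04],[0,0,0]],
    [0.9,[-0.08,0,-0.04],[0,0,0]],
    [0.9,[-0.08,-0.035,-0.035],[-1,0,0]],
    [0.9,[-0.08,-0.07,-0.03],[-1.9,0,0]],
    [0.9,[-0.08,-0.105,-0.025],[-1.9,0,0]],
    [0.9,[-0.08,-0.14,-0.02],[-1.9,0,0]],
    [0.9,[-0.08,-0.175,-0.015],[-1.9,0,0]],
    [0.9,[-0.08,-0.21,-0.013],[-1.9,0,0]],
    [0.9,[-0.08,-0.24,-0.013],[-1.9,0,0]],
    [0.9,[-0.08,-0.262,-0.013],[-1.9,0,0]],
    [0.9,[-0.08,-0.271,-0.013],[-1.9,0,0]],
    [0.9,[-0.08,-0.271,-0.013],[-1.9,0,0]],
    [0.9,[-0.08,-0.271,-0.013],[-1.9,0,0]]
  ]
}}

```text
time_s: 4.62
tcp_pos: [0.4787, -0.3451, 0.3106]
orientation: [121.0, 89.8, 124.0]
contact_force: [0.3, -0.2, -1.2]
gripper_width: 0.236
```

```bash
python3 - <<'E'
from h import *
from bench import r
s=r.sense();print(s["time_s"],s["tcp_pos"],s["contact_force"],s["torque"],s["gripper_width"])
k=r.snapshot("wrist");C=cloud(k);g=k["color"].min(-1)
m=(C[...,2]>.08)&(C[...,2]<.2)&(g>150);P=C[m];print(len(P))
for a,b in((.42,.45),(.45,.48),(.48,.51),(.51,.54),(.54,.6)):
    q=P[(P[:,0]>a)&(P[:,0]<b)];print(a,len(q),np.median(q,0) if len(q) else "")
k=r.snapshot("side");pickle.dump(k,open("s2.pkl","wb"));cv2.imwrite("pics/s2.png",cv2.resize(k["color"][150:350,280:480],None,fx=3,fy=3))
E
```

```text
4.6167 [ 0.47865958 -0.34514059  0.31061343] [ 0.27099235 -0.1846403  -1.19554283] [-0.01762591  0.04421098  0.04761189] 0.23599558137981835
6911
0.42 0 
0.45 2712 [ 0.46540503 -0.34538299  0.14396258]
0.48 2788 [ 0.49556235 -0.34421353  0.14372051]
0.51 1411 [ 0.51769372 -0.34345692  0.14349498]
0.54 0
```

View pics/s2.png

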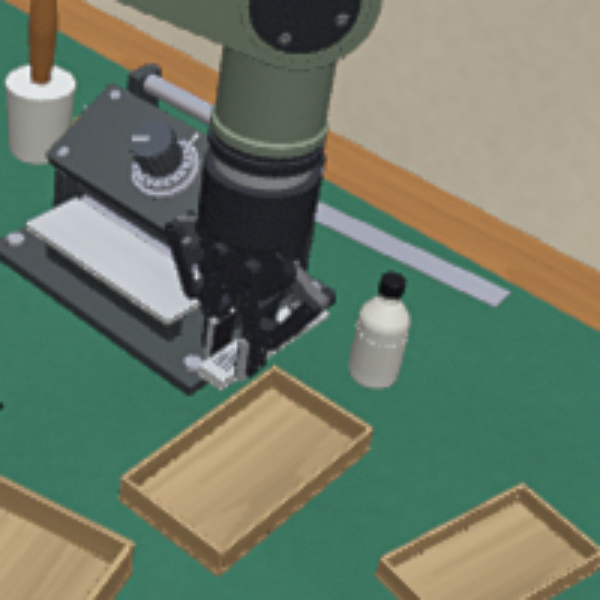

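The gauge is held level, top at z 0.1437, above the tray. I lower it 129 mm.

>>> {"fn": "jog_arm", "kwargs": {
  "rows": [
    [0.9,[0.04,0,0],[0,0,0]],
    [0.9,[0.075,0,0],[0,0,0]],
    [0.9,[0.1,0,0],[0,0,0]],
    [0.9,[0.115,0,0],[0,0,0]],
    [0.9,[0.124,0,0],[0,0,0]],
    [0.9,[0.128,0,0],[0,0,0]],
    [0.9,[0.129,0,0],[0,0,0]],
    [0.9,[0.129,0,0],[0,0,0]],
    [0.9,[0.129,0,0],[0,0,0]]
  ]
}}

```text
time_s: 5.47
tcp_pos: [0.4798, -0.3463, 0.1844]
orientation: [-47.6, 89.8, -44.5]
contact_force: [0.8, -0.4, -0.8]
gripper_width: 0.239
```

>>> {"fn": "jog_arm", "kwargs": {
  "rows": [
    [0.9,[0.001,0,0],[0,0,0]],
    [0.9,[0.0015,0,0],[0,0,0]],
    [0.9,[0.0015,0,0],[0,0,0]],
    [0.6,[0.0015,0,0],[0,0,0]],
    [0.55,[0.001,0,0],[0,0,0]],
    [0.55,[0,0,0],[0,0,0]],
    [0.55,[-0.01,0,0],[0,0,0]],
    [0.55,[-0.04,0,0],[0,0,0]],
    [0.55,[-0.08,0,0],[0,0,0]],
    [0.55,[-0.12,0,0],[0,0,0]],
    [0.45,[-0.16,0,0],[0,0,0]],
    [0.45,[-0.18,0,0],[0,0,0]],
    [0.45,[-0.18,0,0],[0,0,0]]
  ]
}}

```text
time_s: 6.55
tcp_pos: [0.4807, -0.3473, 0.3714]
orientation: [-46.9, 89.1, -43.9]
contact_force: [0.5, -0.4, 0.2]
gripper_width: 0.55
```

```bash
python3 - <<'E'
from h import *
from bench import r
s=r.sense();print(s["time_s"],s["tcp_pos"],s["contact_force"],s["gripper_width"])
k=r.snapshot("wrist");C=cloud(k);g=k["color"].min(-1)
m=(C[...,2]<.05)&(g>165)&(C[...,1]<-.28)&(C[...,0]<.61);P=C[m];print(len(P),np.median(P,0),P.min(0),P.max(0))
R=cv2.minAreaRect(P[:,:2].astype(np.float32));print(R)
for a in np.arange(.43,.59,.03):
    q=P[(P[:,0]>a)&(P[:,0]<a+.03)];print(a.round(2),len(q),np.median(q,0).round(4) if len(q) else "")
# splitter pose and dial approach
o=np.array([.6385,-.1275,0]);yaw=np.radians(1.1)
W=Ro.from_euler("z",yaw);A=o+[0,0,.125];z=W.apply([-.5,0,3**.5/2]);x=W.apply([3**.5/2,0,.5]);y=W.apply([0,1,0])
for h in(.038,.20,): 
  p=A+z*(h+.1547)
  for a in(0,): print(h,p,delta(s,p,frame(-z,y)))
E
```

```text
6.55 [ 0.48065955 -0.34729923  0.37142205] [ 0.54499918 -0.39515728  0.16965271] 0.5495653025687214
2682 [ 0.51358287 -0.34490864  0.01387272] [ 0.45472284 -0.35791611  0.00280507] [ 0.58226958 -0.33128125  0.01691939]
((0.5188097953796387, -0.34464433789253235), (0.12766575813293457, 0.022549066692590714), 2.039477586746216)
0.43 142 [ 0.4574 -0.3468  0.014 ]
0.46 641 [ 0.475  -0.3463  0.0141]
0.49 703 [ 0.505  -0.3454  0.0141]
0.52 651 [ 0.5347 -0.3443  0.014 ]
0.55 538 [ 0.566  -0.3431  0.0082]
0.58 7 [ 0.5821 -0.3362  0.004 ]
0.038 [ 0.54216776 -0.12934967  0.2918831 ] (array([ 77.9, 215.3,  72.1]), array([  2.04, -29.4 ,   0.1 ]))
0.2 [ 0.46118268 -0.13090467  0.43217921] (array([-63.2, 216.4,  -7.4]), array([  2.04, -29.4 ,   0.1 ]))
```

The gauge lies flat in the tray, centred at about (0.519,−0.345), top at z 0.014. Next I hover along the dial's axis.

>>> {"fn": "jog_arm", "kwargs": {
  "rows": [
    [0.3,[-0.063,0.2165,-0.007],[2,-29.4,0]],
    [0.3,[-0.063,0.2165,-0.007],[2,-29.4,0]],
    [0.3,[-0.063,0.2165,-0.007],[2,-29.4,0]],
    [0.3,[-0.063,0.2165,-0.007],[2,-29.4,0]],
    [0.3,[-0.063,0.2165,-0.007],[2,-29.4,0]],
    [0.3,[-0.063,0.2165,-0.007],[2,-29.4,0]],
    [0.3,[-0.063,0.2165,-0.007],[2,-29.4,0]],
    [0.3,[-0.063,0.2165,-0.007],[2,-29.4,0]],
    [0.3,[-0.063,0.2165,-0.007],[2,-29.4,0]],
    [0.3,[-0.063,0.2165,-0.007],[2,-29.4,0]],
    [0.3,[-0.063,0.2165,-0.007],[2,-29.4,0]]
  ]
}}

```text
time_s: 7.52
tcp_pos: [0.4608, -0.1312, 0.4247]
orientation: [1.1, 60.7, 2.0]
contact_force: [-0.0, 0.3, -0.3]
gripper_width: 0.701
```

```bash
python3 - <<'E'
from h import *
from bench import r
s=r.sense();k=r.snapshot("wrist");kt=r.snapshot("top");pickle.dump((s,k,kt),open("w3.pkl","wb"));cv2.imwrite("pics/w3.png",k["color"]);print(s["time_s"],s["tcp_pos"],rpy(s["orientation"]).as_matrix().round(3),s["qpos"],s["gripper_width"])
E
```

```text
7.5167 [ 0.46080553 -0.13122026  0.42469847] [[ 0.489 -0.017  0.872]
 [ 0.017  1.     0.011]
 [-0.872  0.01   0.489]] [ -30.90498662   -8.85487411  109.31220511   18.74232317   55.78058928
 -129.09864078] 0.7008571476645858
```

View pics/w3.png

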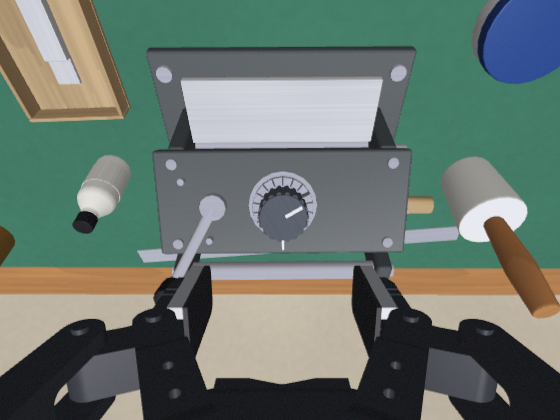

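The picture shows the dial face on: cap centre about (283,216), skirt centre (283,204), white line running to (303,209), pivot (212,208). Gauge lies in the tray at upper left. I fit the face plane and the axis.

```bash
cat >> h.py <<'E'
def onplane(k,u,v,p,n):
    o,d=ray(k,u,v);return o+d*((p-o)@n)/(d@n)
E
python3 - <<'E'
from h import *
s,k,kt=pickle.load(open("w3.pkl","rb"));C=cloud(k);g=cv2.cvtColor(k["color"],cv2.COLOR_BGR2GRAY)
P=np.r_[C[165:240,330:375].reshape(-1,3),C[165:235,235:245].reshape(-1,3)]
for _ in range(3):
    c=P.mean(0);n=np.linalg.svd(P-c)[2][2];n*=np.sign(n[2]);P=P[abs((P-c)@n)<.003]
print("face",c,n,"tilt",np.degrees(np.arctan2(-n[0],n[2])),np.degrees(n[1]))
b=cv2.GaussianBlur(cv2.resize(g[170:260,235:330],None,fx=6,fy=6,interpolation=2),(5,5),0)
for nm,lo,hi in(("cap",110,160),("skirt",170,230)):
    q=cv2.HoughCircles(b,cv2.HOUGH_GRADIENT_ALT,1.5,40,param1=150,param2=.6,minRadius=lo,maxRadius=hi)
    print(nm,None if q is None else [(235+a[0]/6,170+a[1]/6,a[2]/6) for a in q[0]])
# foot of dial via cap & skirt ctr guesses
z=n
for nm,u,v,h in(("cap",283,216.5,.050),("skirt",283,203.5,.014),("pivot",212,208.5,.021),("index",283,245,0),("screwTL",171.5,164.5,.002),("screwTR",394,163.5,.002)):
    X=onplane(k,u,v,c+n*h,n);print(nm,X.round(4),(X-n*h).round(4))
m=(g>170);m[:200]=0;m[222:]=0;m[:,:270]=0;m[:,306:]=0
v,u=np.where(m);print("line px",len(u),np.c_[u,v].min(0),np.c_[u,v].max(0));w=cv2.fitLine(np.c_[u,v].astype(np.float32),2,0,.01,.01).ravel();print(w)
cv2.imwrite("pics/w3c.png",cv2.resize(k["color"][140:270,150:420],None,fx=2.9,fy=2.9,interpolation=2))
E
```

```text
face [ 0.63715175 -0.07928326  0.12566313] [-0.45958175 -0.00836101  0.88809611] tilt 27.36115853253249 -0.47905036339458473
cap None
skirt [(np.float32(284.0), np.float32(208.75), np.float32(32.306824))]
cap [ 0.6109 -0.1251  0.168 ] [ 0.6339 -0.1247  0.1236]
skirt [ 0.627  -0.1244  0.1357] [ 0.6334 -0.1243  0.1233]
pivot [ 0.6267 -0.1854  0.1429] [ 0.6364 -0.1852  0.1243]
index [ 0.6732 -0.1235  0.1439] [ 0.6732 -0.1235  0.1439]
screwTL [ 0.6051 -0.2225  0.11  ] [ 0.606  -0.2224  0.1082]
screwTR [ 0.6018 -0.0266  0.1101] [ 0.6027 -0.0266  0.1083]
line px 74 [285 206] [302 217]
[  0.87563294  -0.48297718 293.51352    211.87837   ]
```

View pics/w3c.png

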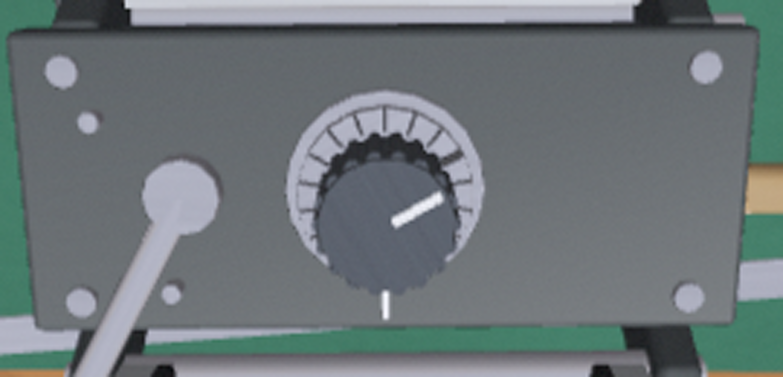

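```bash
cat >> h.py <<'E'
YAW=np.radians(1.0);W=Ro.from_euler("z",YAW);A=np.array([.634,-.1247,.1245])
ZD=W.apply([-.5,0,3**.5/2]);XD=W.apply([3**.5/2,0,.5]);YD=W.apply([0,1,0])
def dialpose(h,rot=0):  # rot: turn about tool x (deg, clockwise +)
    return A+ZD*(h+.1547), frame(-ZD,YD)*Ro.from_rotvec([rot,0,0],degrees=True)
E
python3 - <<'E'
from h import *
from bench import r
s=r.sense()
for h in(.1,.034): print(h,delta(s,*dialpose(h)))
E
```

```text
0.1 (array([92.2,  2.6,  0.9]), array([-0.26, -0.68, -0.47]))
0.034 (array([158.2,   2. ,   1.7]), array([-0.26, -0.68, -0.47]))
```

>>> {"fn": "jog_arm", "kwargs": {
  "rows": [
    [0.3,[0.03,0.0026,0.001],[0,-0.7,-0.4]],
    [0.3,[0.06,0.0026,0.001],[0,-0.7,-0.4]],
    [0.3,[0.08,0.0026,0.001],[0,-0.7,-0.4]],
    [0.3,[0.09,0.0026,0.001],[0,-0.7,-0.4]],
    [0.3,[0.09,0.0026,0.001],[0,-0.7,-0.4]],
    [0.3,[0.09,0.0026,0.001],[0,-0.7,-0.4]]
  ]
}}

```text
time_s: 8.12
tcp_pos: [0.5058, -0.1262, 0.3476]
orientation: [0.4, 60.0, 1.2]
contact_force: [-0.3, -0.3, -0.2]
gripper_width: 0.701
```

```bash
python3 - <<'E'
from h import *
from bench import r
s=r.sense()
print(s["qpos"])
for h in(.034,): print(h,delta(s,*dialpose(h)))
E
```

```text
[ -27.36068513    1.46351464  109.49095226   20.18461592   43.92866484
 -129.69751362]
0.034 (array([68.6, -0.8, -0.5]), array([-0.19,  0.04, -0.1 ]))
```

Descend and grip.

>>> {"fn": "jog_arm", "kwargs": {
  "rows": [
    [0.3,[0.025,-0.001,-0.0005],[0,0,0]],
    [0.3,[0.045,-0.001,-0.0005],[0,0,0]],
    [0.3,[0.058,-0.001,-0.0005],[0,0,0]],
    [0.3,[0.065,-0.001,-0.0005],[0,0,0]],
    [0.3,[0.068,-0.001,-0.0005],[0,0,0]],
    [0.3,[0.068,-0.001,-0.0005],[0,0,0]],
    [0.3,[0.068,-0.001,-0.0005],[0,0,0]]
  ]
}}

```text
time_s: 8.7
tcp_pos: [0.5396, -0.1265, 0.29]
orientation: [0.2, 59.8, 1.1]
contact_force: [0.7, 0.0, 0.7]
gripper_width: 0.701
```

>>> {"fn": "jog_arm", "kwargs": {
  "rows": [
    [0.65,[0,0,0],[0,0,0]],
    [0.65,[0,0,0],[0,0,0]],
    [0.65,[0,0,0],[0,0,0]],
    [0.65,[0,0,0],[0,0,0]],
    [0.65,[0,0,0],[0,0,0]]
  ],
  "force": 45
}}

```text
time_s: 9.12
tcp_pos: [0.5394, -0.1265, 0.2901]
orientation: [0.2, 59.8, 1.1]
contact_force: [-4.7, -0.0, 6.3]
gripper_width: 0.432
```

```bash
python3 - <<'E'
from h import *
from bench import r
s=r.sense()
print(s["qpos"][5],s["contact_force"],s["torque"],s["torque"]@ZD,s["gripper_width"])
for h in(.034,): print(h,delta(s,*dialpose(h)))
E
```

```text
-131.30654289544046 [-4.68957527 -0.00939838  6.31883794] [-0.05886637  0.48601763 -0.02447295] 0.003993412583300325 0.43198420240911245
0.034 (array([ 2. ,  0.1, -0.9]), array([-0.13,  0.19, -0.03]))
```

>>> {"fn": "jog_arm", "kwargs": {
  "rows": [
    [0.65,[-0.001,0,0],[6,0,0]],
    [0.65,[-0.001,0,0],[12,0,0]],
    [0.65,[-0.001,0,0],[18,0,0]],
    [0.65,[-0.001,0,0],[24,0,0]],
    [0.65,[-0.001,0,0],[30,0,0]],
    [0.65,[-0.001,0,0],[36,0,0]],
    [0.65,[-0.001,0,0],[42,0,0]],
    [0.65,[-0.001,0,0],[48,0,0]],
    [0.65,[-0.001,0,0],[48,0,0]]
  ]
}}

```text
time_s: 9.87
tcp_pos: [0.5397, -0.1254, 0.2904]
orientation: [48.7, 59.8, 1.3]
contact_force: [5.4, 4.6, -1.1]
gripper_width: 0.431
```

```bash
python3 - <<'E'
from h import *
from bench import r
s=r.sense()
print(s["qpos"],s["contact_force"],s["torque"],s["torque"]@ZD,s["gripper_width"])
print(delta(s,*dialpose(.034)))
E
```

```text
[-25.43042551  10.09069194 107.83477249  22.30183521  36.67773178
 -83.07308633] [ 5.41073615  4.60162958 -1.10161463] [ 0.47404708 -0.27058193  0.18415767] -0.0751410650774345 0.43130140872999195
(array([ 2.1, -1.6, -0.1]), array([-48.39,   0.16,  -0.25]))
```

>>> {"fn": "jog_arm", "kwargs": {
  "rows": [
    [0.65,[0,0,0],[6,0,0]],
    [0.65,[0,0,0],[12,0,0]],
    [0.65,[0,0,0],[18,0,0]],
    [0.65,[0,0,0],[24,0,0]],
    [0.65,[0,0,0],[30,0,0]],
    [0.65,[0,0,0],[36,0,0]],
    [0.65,[0,0,0],[42,0,0]],
    [0.65,[0,0,0],[48,0,0]],
    [0.65,[0,0,0],[54,0,0]],
    [0.65,[0,0,0],[60,0,0]],
    [0.65,[0,0,0],[63,0,0]],
    [0.65,[0,0,0],[63,0,0]]
  ]
}}

```text
time_s: 10.87
tcp_pos: [0.5409, -0.125, 0.2911]
orientation: [111.6, 59.6, 1.3]
contact_force: [13.0, 6.8, -2.5]
gripper_width: 0.429
```

```bash
python3 - <<'E'
from h import *
from bench import r
s=r.sense()
print(s["qpos"],s["contact_force"],s["torque"],s["torque"]@ZD,s["gripper_width"])
print(delta(s,*dialpose(.034)))
E
```

```text
[-25.35734108  10.12195985 107.7190675   22.44745564  36.59413469
 -20.1680892 ] [13.00477438  6.78458682 -2.49430766] [ 0.90555375 -0.96564529  0.43625607] -0.06647265588823426 0.42859989576794205
(array([ 2.1, -2.1,  2.2]), array([-111.33,    0.12,   -0.54]))
```

>>> {"fn": "jog_arm", "kwargs": {
  "rows": [
    [0.65,[0,0,0],[3,0,0]],
    [0.65,[0,0,0],[6,0,0]],
    [0.65,[0,0,0],[9,0,0]],
    [0.65,[0,0,0],[12,0,0]],
    [0.65,[0,0,0],[12,0,0]]
  ]
}}

```text
time_s: 11.28
tcp_pos: [0.5408, -0.1257, 0.2912]
orientation: [123.3, 59.5, 1.1]
contact_force: [10.7, 3.9, -2.4]
gripper_width: 0.426
```

```bash
python3 - <<'E'
from h import *
from bench import r
s=r.sense()
print(s["qpos"][5],s["contact_force"],s["torque"],s["torque"]@ZD,s["joint_torque"],s["gripper_width"])
print(delta(s,*dialpose(.034)))
k=r.snapshot("top");cv2.imwrite("pics/t4.png",cv2.resize(k["color"][130:220,250:370],None,fx=5,fy=5,interpolation=2))
E
```

```text
-8.182172973709845 [10.73647938  3.89133115 -2.35321213] [ 0.38459618 -0.8242858   0.10144801] -0.09721936250636029 [ -3.22278768 -35.13219595 -23.38588893  -0.52934999  -0.4684665
   0.18378591] 0.4264569595012566
(array([ 2.3, -1.9,  2. ]), array([-123.26,    0.21,   -0.51]))
```

>>> {"fn": "jog_arm", "kwargs": {
  "rows": [
    [0.65,[0,0,0],[3,0,0]],
    [0.65,[0,0,0],[6,0,0]],
    [0.65,[0,0,0],[8,0,0]],
    [0.65,[0,0,0],[8,0,0]]
  ]
}}

```text
time_s: 11.67
tcp_pos: [0.5402, -0.1267, 0.2909]
orientation: [131.1, 59.6, 0.9]
contact_force: [5.9, -0.9, -2.2]
gripper_width: 0.429
```

```bash
python3 - <<'E'
from h import *
from bench import r
s=r.sense()
print(s["qpos"][5],s["contact_force"],s["torque"],s["torque"]@ZD,s["joint_torque"][5],s["gripper_width"])
print(delta(s,*dialpose(.034)))
E
```

```text
-0.22204995750071455 [ 5.88074335 -0.92703407 -2.21033571] [-0.10953951 -0.36354561 -0.0993654 ] -0.02811917696498898 0.0822522584348917 0.4294096777730211
(array([ 2.3, -1.7,  1. ]), array([-131.19,    0.26,   -0.39]))
```

Torque is ambiguous, so I release, back off and look.

>>> {"fn": "jog_arm", "kwargs": {
  "rows": [
    [0.3,[0,0,0],[0,0,0]],
    [0.3,[0,0,0],[0,0,0]],
    [0.3,[0,0,0],[0,0,0]],
    [0.3,[-0.03,0,0],[0,0,0]],
    [0.3,[-0.065,0,0],[0,0,0]],
    [0.3,[-0.1,0,0],[0,0,0]],
    [0.3,[-0.13,0,0],[0,0,0]],
    [0.3,[-0.13,0,0],[0,0,0]]
  ]
}}

```text
time_s: 12.33
tcp_pos: [0.4735, -0.1282, 0.4086]
orientation: [130.7, 59.3, 0.5]
contact_force: [1.0, 0.0, 1.2]
gripper_width: 0.701
```

```bash
cat >> h.py <<'E'
def rectify(k,h,half=.06,px=300):
    """view of the plane h above the bridge face, x_dial (up slope) up, y_dial left"""
    src=np.array([proj(k,A+ZD*h+XD*a+YD*b) for a,b in((half,half),(half,-half),(-half,-half),(-half,half))],np.float32)
    H=cv2.getPerspectiveTransform(src,np.array([[0,0],[px,0],[px,px],[0,px]],np.float32));return cv2.warpPerspective(k["color"],H,(px,px),flags=2)
def line_angle(k,lo=.003,hi=.016):
    """white cap line: angle from up-slope towards left (deg, anticlockwise +); centre found from the line mask in rectified cap plane"""
    im=rectify(k,.05,.03,300);g=im.min(-1);v,u=np.where(g>150);return im,np.c_[u,v]
E
python3 - <<'E'
from h import *
from bench import r
s=r.sense();k=r.snapshot("wrist");pickle.dump((s,k),open("w5.pkl","wb"))
s3,k3,_=pickle.load(open("w3.pkl","rb"))
cv2.imwrite("pics/w5.png",np.vstack([np.hstack([rectify(k3,.05,.05),rectify(k3,.014,.05)]),np.hstack([rectify(k,.05,.05),rectify(k,.014,.05)])]))
print(s["time_s"],s["tcp_pos"],s["qpos"])
E
```

```text
12.3333 [ 0.473488   -0.12818274  0.40858687] [-29.64445093  -6.81017441 109.71005591  19.12626199  51.54723049
   1.89881562]
```

View pics/w5.png

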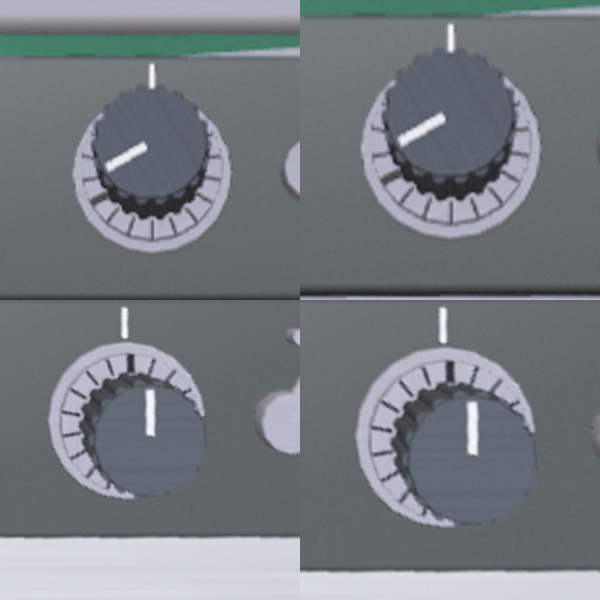

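Before: line about 115–118° left of the index (6 clicks). Now the line and the thick skirt tick point at the index, so the dial has moved 6 clicks, which is the most it could start from the stop. I treat this as 0. Next I regrip, recentred about 2 mm up-slope.

```bash
sed -i 's/^YAW=/YAW=/; s/^ZD=W/A=A+W.apply([3**.5\/2,0,.5])*.002\nZD=W/' h.py && python3 - <<'E'
from h import *
from bench import r
s=r.sense();print(A)
for h in(.1,.035): print(delta(s,*dialpose(h,130)))
E
```

```text
[ 0.63573179 -0.12466977  0.1255    ]
(array([69.4, -0.8, -0.2]), array([-1.09, -0.22, -0.48]))
(array([134.4,  -1.4,   0. ]), array([-1.09, -0.22, -0.48]))
```

>>> {"fn": "jog_arm", "kwargs": {
  "rows": [
    [0.3,[0.03,-0.001,0],[-1,-0.2,-0.5]],
    [0.3,[0.06,-0.001,0],[-1,-0.2,-0.5]],
    [0.3,[0.09,-0.001,0],[-1,-0.2,-0.5]],
    [0.3,[0.11,-0.0014,0],[-1,-0.2,-0.5]],
    [0.3,[0.125,-0.0014,0],[-1,-0.2,-0.5]],
    [0.3,[0.131,-0.0014,0],[-1,-0.2,-0.5]],
    [0.3,[0.131,-0.0014,0],[-1,-0.2,-0.5]],
    [0.3,[0.131,-0.0014,0],[-1,-0.2,-0.5]]
  ]
}}

```text
time_s: 13.05
tcp_pos: [0.5382, -0.1251, 0.2875]
orientation: [130.7, 60.5, 1.6]
contact_force: [-0.5, 0.1, 0.4]
gripper_width: 0.7
```

```bash
python3 - <<'E'
from h import *
from bench import r
s=r.sense();print(s["contact_force"])
for h in(.035,): print(delta(s,*dialpose(h,130)))
E
```

```text
[-0.48327194  0.06548563  0.4191248 ]
(array([-0.7,  3.4, -1.3]), array([-0.17,  0.09,  0.58]))
```

>>> {"fn": "jog_arm", "kwargs": {
  "rows": [
    [0.3,[-0.001,0.003,-0.001],[0,0,0.5]],
    [0.3,[-0.001,0.003,-0.001],[0,0,0.5]],
    [0.3,[-0.001,0.003,-0.001],[0,0,0.5]]
  ]
}}

```text
time_s: 13.3
tcp_pos: [0.5408, -0.1268, 0.2921]
orientation: [129.9, 59.9, 0.7]
contact_force: [-0.1, -0.1, -1.1]
gripper_width: 0.701
```

```bash
python3 - <<'E'
from h import *
from bench import r
s=r.sense();print(s["contact_force"],s["joint_velocities"])
for h in(.035,): print(delta(s,*dialpose(h,130)))
E
```

```text
[-0.0557456  -0.14100903 -1.14398441] [ 0.03165858  0.23278175  0.46851101  0.01947565  0.20941574 -0.0104021 ]
(array([ 2. , -1.1,  0.4]), array([-0.13,  0.03, -0.18]))
```

>>> {"fn": "jog_arm", "kwargs": {
  "rows": [
    [0.65,[0,0,0],[0,0,0]],
    [0.65,[0,0,0],[0,0,0]],
    [0.65,[0,0,0],[0,0,0]],
    [0.65,[0,0,0],[0,0,0]],
    [0.65,[0,0,0],[0,0,0]]
  ],
  "force": 60
}}

```text
time_s: 13.72
tcp_pos: [0.5406, -0.1268, 0.2917]
orientation: [129.9, 59.9, 0.8]
contact_force: [-4.8, -0.4, 5.9]
gripper_width: 0.428
```

```bash
python3 - <<'E'
from h import *
from bench import r
s=r.sense();print(s["contact_force"],s["torque"],s["gripper_width"],s["qpos"][5])
for h in(.035,): print(delta(s,*dialpose(h,130)))
E
```

```text
[-4.79388747 -0.40822702  5.94060149] [-0.05345611  0.37838375  0.01251742] 0.42805371434140377 -0.7515717311301687
(array([ 1.8, -0.8,  0.1]), array([-0.14,  0.05, -0.12]))
```

>>> {"fn": "jog_arm", "kwargs": {
  "rows": [
    [0.65,[-0.001,0,0],[-6,0,0]],
    [0.65,[-0.001,0,0],[-12,0,0]],
    [0.65,[-0.001,0,0],[-18,0,0]],
    [0.65,[-0.001,0,0],[-24,0,0]],
    [0.65,[-0.001,0,0],[-30,0,0]],
    [0.65,[-0.001,0,0],[-36,0,0]],
    [0.65,[-0.001,0,0],[-42,0,0]],
    [0.65,[-0.001,0,0],[-48,0,0]],
    [0.65,[-0.001,0,0],[-54,0,0]],
    [0.65,[-0.001,0,0],[-60,0,0]],
    [0.65,[-0.001,0,0],[-66,0,0]],
    [0.65,[-0.001,0,0],[-72,0,0]],
    [0.65,[-0.001,0,0],[-78,0,0]],
    [0.65,[-0.001,0,0],[-84,0,0]],
    [0.65,[-0.001,0,0],[-90,0,0]],
    [0.65,[-0.001,0,0],[-96,0,0]],
    [0.65,[-0.001,0,0],[-100,0,0]],
    [0.65,[-0.001,0,0],[-100,0,0]],
    [0.65,[-0.001,0,0],[-100,0,0]]
  ]
}}

```text
time_s: 15.3
tcp_pos: [0.5414, -0.1265, 0.2923]
orientation: [30.0, 59.8, 0.8]
contact_force: [9.4, 1.5, -3.9]
gripper_width: 0.429
```

```bash
python3 - <<'E'
from h import *
from bench import r
s=r.sense();print(s["contact_force"],s["torque"],s["gripper_width"],s["qpos"][5])
for h in(.035,): print(delta(s,*dialpose(h,30)))
E
```

```text
[ 9.43892227  1.52309865 -3.8943071 ] [ 0.29327771 -0.66066315  0.28098109] 0.428750207165602 -100.74601056798657
(array([ 1.9, -0.7, -1.5]), array([-0.18,  0.25, -0.01]))
```

>>> {"fn": "jog_arm", "kwargs": {
  "rows": [
    [0.3,[0,0,0],[0,0,0]],
    [0.3,[0,0,0],[0,0,0]],
    [0.3,[0,0,0],[0,0,0]],
    [0.3,[0,0,0],[0,0,0]],
    [0.3,[-0.03,0,0],[0,0,0]],
    [0.3,[-0.065,0,0],[0,0,0]],
    [0.3,[-0.1,0,0],[0,0,0]],
    [0.3,[-0.13,0,0],[0,0,0]],
    [0.3,[-0.15,0,0],[0,0,0]],
    [0.3,[-0.15,0,0],[0,0,0]]
  ]
}}

```text
time_s: 16.13
tcp_pos: [0.4649, -0.1281, 0.4266]
orientation: [29.5, 59.5, 0.3]
contact_force: [0.8, -0.8, 0.3]
gripper_width: 0.7
```

```bash
python3 - <<'E'
from h import *
from bench import r
s=r.sense();k=r.snapshot("wrist");pickle.dump((s,k),open("w6.pkl","wb"))
cv2.imwrite("pics/w6.png",np.hstack([cv2.resize(rectify(k,.05,.05),(400,400)),cv2.resize(rectify(k,.04,.13),(400,400))]))
print(s["time_s"],s["tcp_pos"],s["qpos"])
E
```

```text
16.1333 [ 0.46485531 -0.12812986  0.42660569] [-30.17413281  -8.90688169 109.30055763  18.49469021  54.18491849
 -98.51254727]
```

View pics/w6.png

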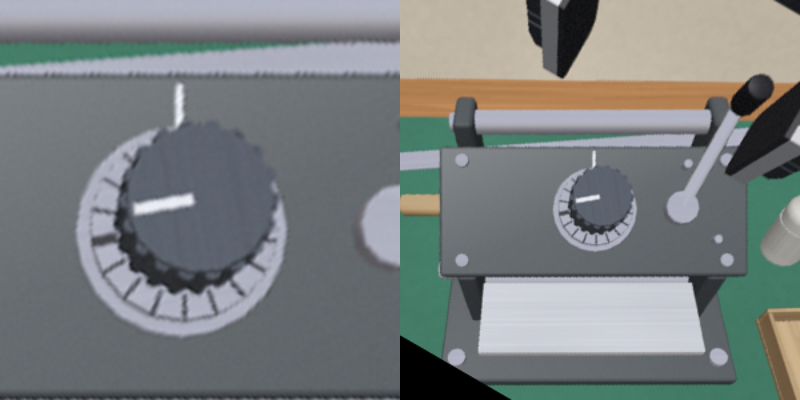

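The white line is now at about 100° anticlockwise of the index, which is 5 clicks. The knob at mid-height is at about (753,95) in the right panel, 37 mm right and 68 mm up-slope of the pivot, so the lever is at about 0.07 rad. I go to the knob next.

```bash
cat >> h.py <<'E'
def knobpose(h,phi):
    f=np.radians(phi);return A-YD*.062+.078*(XD*np.cos(f)-YD*np.sin(f))+ZD*(h+.1547), frame(-ZD,YD)*Ro.from_rotvec([phi,0,0],degrees=True)
E
python3 - <<'E'
from h import *
from bench import r
s=r.sense();k=pickle.load(open("w6.pkl","rb"))[1]
im=rectify(k,.052,.13,520)  # 2 px/mm
g=im.max(-1);m=(g<45).astype(np.uint8)
for c in cv2.findContours(m,0,2)[0]:
    if cv2.contourArea(c)>150: print(cv2.boundingRect(c),cv2.contourArea(c))
for h in(.12,.043): print(delta(s,*knobpose(h,29)))
E
```

```text
(0, 429, 158, 91) 7071.0
(367, 359, 22, 25) 201.5
(460, 224, 33, 14) 246.5
(371, 168, 27, 30) 192.0
(494, 147, 26, 78) 672.5
(420, 115, 51, 45) 894.0
(413, 107, 107, 127) 4157.0
(168, 44, 16, 29) 225.5
(457, 0, 63, 41) 1355.5
(204, 0, 53, 113) 3359.5
(165, 0, 39, 36) 606.0
(array([ 70.1, -52.5, 107.2]), array([-1.11,  0.37,  0.08]))
(array([147.1, -52.4, 106.8]), array([-1.11,  0.37,  0.08]))
```

>>> {"fn": "jog_arm", "kwargs": {
  "rows": [
    [0.45,[0,-0.018,0.036],[-1,0,0]],
    [0.45,[0,-0.036,0.072],[-1,0,0]],
    [0.45,[0,-0.052,0.107],[-1,0,0]],
    [0.45,[0.03,-0.0525,0.107],[-1,0.3,0]],
    [0.45,[0.055,-0.0525,0.107],[-1,0.3,0]],
    [0.45,[0.07,-0.0525,0.107],[-1,0.3,0]],
    [0.45,[0.07,-0.0525,0.107],[-1,0.3,0]],
    [0.45,[0.07,-0.0525,0.107],[-1,0.3,0]],
    [0.45,[0.07,-0.0525,0.107],[-1,0.3,0]]
  ]
}}

```text
time_s: 16.93
tcp_pos: [0.559, -0.2251, 0.3935]
orientation: [29.3, 60.3, 1.2]
contact_force: [0.3, -0.3, -0.9]
gripper_width: 0.554
```

```bash
python3 - <<'E'
from h import *
from bench import r
s=r.sense();k=r.snapshot("wrist");pickle.dump((s,k),open("w7.pkl","wb"))
print(s["contact_force"],delta(s,*knobpose(.043,29)))
# knob top: near depth points at 35..60mm above face near knob
C=cloud(k);L=C-A;x,y,h=L@XD,L@YD,L@ZD;g=k["color"].max(-1)
px,py=.078*np.cos(np.radians(29)),-.062-.078*np.sin(np.radians(29))
m=(h>.030)&(h<.065)&(np.hypot(x-px,y-py)<.022);print(m.sum(),"pred",px,py)
t=m&(h>np.percentile(h[m],60)) if m.any() else m
print(h[m].min(),h[m].max(),[ (q.min().round(4),q.max().round(4),q.mean().round(4)) for q in(x[t],y[t],h[t])])
E
```

```text
[ 0.32074239 -0.29542482 -0.85613488] (array([73.6,  0.5,  2.6]), array([-0.16, -0.33,  0.06]))
936 pred 0.06822033715687287 -0.09981515037921429
0.030087646525547372 0.05225164687032381 [(np.float64(0.0611), np.float64(0.077), np.float64(0.0691)), (np.float64(-0.1076), np.float64(-0.092), np.float64(-0.0996)), (np.float64(0.0504), np.float64(0.0523), np.float64(0.051))]
```

>>> {"fn": "jog_arm", "kwargs": {
  "rows": [
    [0.45,[0.025,0.0005,0.002],[0,-0.3,0]],
    [0.45,[0.05,0.0005,0.002],[0,-0.3,0]],
    [0.45,[0.064,0.0005,0.002],[0,-0.3,0]],
    [0.45,[0.071,0.0005,0.002],[0,-0.3,0]],
    [0.45,[0.072,0.0005,0.002],[0,-0.3,0]],
    [0.45,[0.072,0.0005,0.002],[0,-0.3,0]],
    [0.85,[0.072,0.0005,0.002],[0,-0.3,0]],
    [0.85,[0.072,0.0005,0.002],[0,-0.3,0]],
    [0.85,[0.072,0.0005,0.002],[0,-0.3,0]],
    [0.85,[0.072,0.0005,0.002],[0,-0.3,0]],
    [0.85,[0.072,0.0005,0.002],[0,-0.3,0]],
    [0.85,[0.072,0.0005,0.002],[0,-0.3,0]]
  ],
  "force": 30
}}

```text
time_s: 17.98
tcp_pos: [0.5967, -0.2254, 0.334]
orientation: [28.9, 59.9, 0.7]
contact_force: [-2.9, 0.3, 6.2]
gripper_width: 0.197
```

```bash
python3 - <<'E'
from h import *
from bench import r
s=r.sense();print(s["contact_force"],s["gripper_width"],s["qpos"],delta(s,*knobpose(.043,29)))
for t in range(6,85,6): print(t,[round(-78*np.sin(np.radians(t)),1),round(-78*(1-np.cos(np.radians(t))),1)],end=" ")
E
```

```text
[-2.8582103   0.26614142  6.19417386] 0.19674662650110708 [ -31.97836185   16.51518544   93.78302474   22.17525333   45.88884436
 -105.99094575] (array([ 3.3, -0.2, -0.7]), array([-0.13,  0.16,  0.07]))
6 [np.float64(-8.2), np.float64(-0.4)] 12 [np.float64(-16.2), np.float64(-1.7)] 18 [np.float64(-24.1), np.float64(-3.8)] 24 [np.float64(-31.7), np.float64(-6.7)] 30 [np.float64(-39.0), np.float64(-10.5)] 36 [np.float64(-45.8), np.float64(-14.9)] 42 [np.float64(-52.2), np.float64(-20.0)] 48 [np.float64(-58.0), np.float64(-25.8)] 54 [np.float64(-63.1), np.float64(-32.2)] 60 [np.float64(-67.5), np.float64(-39.0)] 66 [np.float64(-71.3), np.float64(-46.3)] 72 [np.float64(-74.2), np.float64(-53.9)] 78 [np.float64(-76.3), np.float64(-61.8)] 84 [np.float64(-77.6), np.float64(-69.8)]
```

>>> {"fn": "jog_arm", "kwargs": {
  "rows": [
    [0.85,[-0.001,-0.008,-0.0004],[6,0,0]],
    [0.85,[-0.001,-0.016,-0.0017],[12,0,0]],
    [0.85,[-0.001,-0.024,-0.0038],[18,0,0]],
    [0.85,[-0.001,-0.0317,-0.0067],[24,0,0]],
    [0.85,[-0.001,-0.039,-0.0105],[30,0,0]],
    [0.85,[-0.001,-0.0458,-0.0149],[36,0,0]],
    [0.85,[-0.001,-0.0522,-0.02],[42,0,0]],
    [0.85,[-0.001,-0.058,-0.0258],[48,0,0]],
    [0.85,[-0.001,-0.0631,-0.0322],[54,0,0]],
    [0.85,[-0.001,-0.0631,-0.0322],[54,0,0]]
  ]
}}

```text
time_s: 18.82
tcp_pos: [0.5451, -0.2655, 0.3039]
orientation: [83.3, 60.0, 0.9]
contact_force: [-0.2, 1.1, 2.9]
gripper_width: 0.196
```

```bash
python3 - <<'E'
from h import *
from bench import r
s=r.sense();print(s["contact_force"],s["gripper_width"],delta(s,*knobpose(.043,83)))
for t in (6,12,18,24,28,29): print(t,[round(-78*np.sin(np.radians(t)),1),round(-78*(1-np.cos(np.radians(t))),1)],end=" ")
E
```

```text
[-0.16446173  1.10589263  2.85965594] 0.1961268069937005 (array([3.4, 0.9, 0.3]), array([-0.39,  0.06, -0.  ]))
6 [np.float64(-8.2), np.float64(-0.4)] 12 [np.float64(-16.2), np.float64(-1.7)] 18 [np.float64(-24.1), np.float64(-3.8)] 24 [np.float64(-31.7), np.float64(-6.7)] 28 [np.float64(-36.6), np.float64(-9.1)] 29 [np.float64(-37.8), np.float64(-9.8)]
```

>>> {"fn": "jog_arm", "kwargs": {
  "rows": [
    [0.85,[0,-0.008,-0.0004],[6,0,0]],
    [0.85,[0,-0.0162,-0.0017],[12,0,0]],
    [0.85,[0,-0.0241,-0.0038],[18,0,0]],
    [0.85,[0,-0.0317,-0.0067],[24,0,0]],
    [0.85,[0,-0.0366,-0.0091],[28,0,0]],
    [0.85,[0,-0.039,-0.0105],[30,0,0]],
    [0.85,[0,-0.039,-0.0105],[30,0,0]],
    [0.85,[0,-0.039,-0.0105],[30,0,0]]
  ]
}}

```text
time_s: 19.48
tcp_pos: [0.5136, -0.2604, 0.2862]
orientation: [112.6, 59.6, 0.5]
contact_force: [14.2, 0.5, -1.4]
gripper_width: 0.195
```

```bash
python3 - <<'E'
from h import *
from bench import r
s=r.sense();f=s["contact_force"];R=rpy(s["orientation"]);print(R.inv().apply(f),s["gripper_width"],delta(s,*knobpose(.043,110.9)))
E
```

```text
[ 8.43985572 10.53110506 -4.8109068 ] 0.19486064592169006 (array([3.7, 0.2, 1.3]), array([-2.11,  0.06, -0.48]))
```

Tangential force is 10 N at the predicted stop angle, so the lever is at its stop. Release and retreat.

>>> {"fn": "jog_arm", "kwargs": {
  "rows": [
    [0.45,[0,0,0],[0,0,0]],
    [0.45,[0,0,0],[0,0,0]],
    [0.45,[0,0,0],[0,0,0]],
    [0.45,[0,0,0],[0,0,0]],
    [0.45,[-0.03,0,0],[0,0,0]],
    [0.45,[-0.07,0,0],[0,0,0]],
    [0.45,[-0.11,0,0],[0,0,0]],
    [0.45,[-0.15,0,0],[0,0,0]],
    [0.45,[-0.15,0,0],[0,0,0]],
    [0.45,[-0.15,0,0],[0,0,0]]
  ]
}}

```text
time_s: 20.32
tcp_pos: [0.4355, -0.262, 0.4169]
orientation: [112.5, 59.8, 0.3]
contact_force: [-0.3, 0.2, -0.5]
gripper_width: 0.551
```

```bash
python3 - <<'E'
from h import *
from bench import r
s=r.sense();k=r.snapshot("wrist");t=r.snapshot("top");pickle.dump((s,k,t),open("w8.pkl","wb"))
print(s["time_s"],s["tcp_pos"],s["contact_force"])
C=cloud(k);L=C-A;x,y,h=L@XD,L@YD,L@ZD
m=(h>.045)&(h<.058)&(np.hypot(x,y+.062)>.055)&(np.hypot(x,y+.062)<.1)&(y<-.062)
if m.any():
    X,Y=np.median(x[m]),np.median(y[m]);print(m.sum(),X,Y,np.hypot(X,Y+.062),"clamp rad",np.radians(np.degrees(np.arctan2(-Y-.062,X))-25))
a=cv2.resize(rectify(k,.05,.05),(400,400))
for n,q in(("rectified",a),):
    pass
b=cv2.resize(t["color"][130:230,200:400],(800,400),interpolation=2)
c=cv2.resize(rectify(k,.04,.17),(400,400))
cv2.imwrite("pics/final.png",np.vstack([np.hstack([a[100:300],c[100:300]]),b]))
E
```

```text
20.3167 [ 0.43551502 -0.26196351  0.41693584] [-0.31505551  0.2055897  -0.47863114]
385 -0.026709277946394848 -0.1343528173765116 0.07712532470425401 clamp rad 1.4880989425242843
```

View pics/final.png

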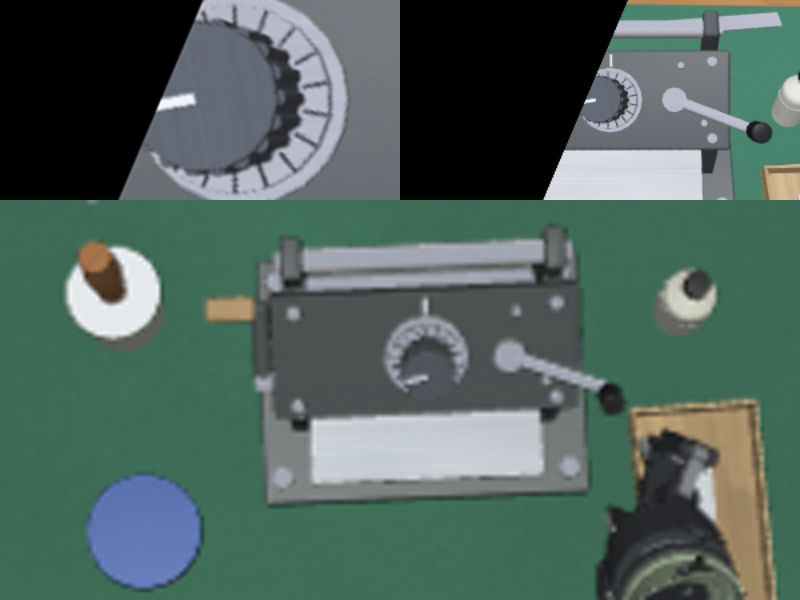

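The last picture shows the clamp lever thrown over, knob at (612,398). The dial line is still at about 100°. The gauge is in the tray, and tin, bottle and maul are in place. I hand in.

```bash
python3 -c "
from bench import r
print(r.hand_in())"
```

```text
the job is handed in; nothing more can be done
None
```

I did the whole job in the order you asked and handed it in at about 20.3 s of the 64 s allowed. No verdict is reported.

- **Gauge:** drawn out of the mouth and laid in the middle-sized tray. The wrist depth reading showed it flat on the tray floor, with its top at z = 14 mm.
- **Dial:** wound clockwise 6 clicks until its line met the index mark, then backed off by 100°. The cap line read about 100° (5 clicks) before clamping and looked the same afterwards.
- **Stop:** the torque reading never clearly showed the dial's stop. I took it as reached because 6 clicks is the most it could start from the stop, and the line met the index.
- **Clamp:** thrown until it pushed back with about 10 N. The camera then put the lever at about 1.49 rad against the stop at 1.50, a gap within measuring error.
- **Bystanders:** the tin, bottle and maul looked unmoved in the last top view. The gripper was open and clear of everything at hand-in.

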